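# Transfer vacuum tubes to the tester carrier in reverse order

### The arm

A 7-joint arm with a two-finger parallel gripper is mounted at the origin on the work surface. World frame = base frame: x ahead of the robot, y to its left, z up, the work surface at z = 0. Lengths are in m, angles in rad, forces in N, time in s.
With the tool pointing down it reaches from about 0.425 to 0.925 m from the base axis. Payload 6.8 kg.
Tool frame: the origin (TCP) lies on the centre line of the jaws, within the pads' length; the fingertips stand 14 mm ahead of it and the grasp point (between the pads) lies 5 mm behind it (bot.finger_overhang is the distance from the TCP to the fingertips, in m); z points along the fingers, y is the line along which they close (so a half turn about z gives the same grasp; the last joint's range is limited). The gripper opens to 85 mm and grips with 20 to 120 N. Pads are 22 mm wide; open, the fingers measure 114 mm over their backs; the gripper's body (76 mm by 85 mm) begins 54 mm behind the grasp point. The pads swing forward as they close: fully open they stand 13 mm farther back than shut.
Start: joints at [1.174, 0.477, 0.022, 1.555, -0.011, 1.109, -0.083], TCP at [0.192, -0.647, 0.245] pointing down, gripper open.
Joint ranges: [-2.96, 2.96], [-0.34, 2.1], [-1.41, 1.46], [0.24, 2.44], [-1.37, 4.51], [0.17, 1.92], [-2.96, 2.96]. Speed limits (rad/s): [2.39, 2.39, 3.14, 3.14, 3.14, 3.14, 3.14].

### API

Orientations are given as a unit quaternion [w, x, y, z].
In Python, from station import bot gives the robot as it stands.
- The arm moves only by the shell command python3 -m inch 'ROWS' [OPENING] [FORCE]. ROWS is JSON, a list of rows, each a list of 4 numbers: the shift along the tool's x, y, z in m, then the turn about the tool's z in degrees. A call has 1 to 12 rows; each row shifts and turns the commanded pose from where the row before left it, along the tool's axes as they then stand; what a row does not reach is not made up. A row lasts 1/10 s, in which the tool goes at most 50 mm and 8.59 degrees, less where a joint would pass 70% of its speed; a pose out of reach is approached as far as the arm can. A call is refused whole if a number of a shift passes 0.05 or a number of a turn 8.59, either way. A call with a gripper value outside its range is refused whole. OPENING is the finger opening in m, from 0 to 0.0854, set as the call begins (- or left out, the last holds). The fingers move at their own pace and stop on an object; FORCE is the grip in N (left out, the last holds). Time passes only in rows, so rows that do not move let the fingers close. It gives the time, the measured TCP pose, the force, the opening and the grip force at its end, in the units of the state.
- bot.get_obs(): the state, without advancing time (a new reading comes with each control period).
- bot.read_camera(name): name is "side" or "top" or "wrist"; returns a dict with "color" (400x640x3 uint8, red, green, blue), "mtx" (3x3 intrinsics, pixels), "world_from_camera" (4x4, takes a point from camera to world coordinates); the wrist camera has in their place "hand_eye" (4x4, takes a point from camera to tool coordinates, whose origin is the TCP and whose axes are the flange's). Camera axes: x right, y up, looking along -z (the intrinsics and any distortion apply to the point x, -y, -z); pixel columns grow to the right and rows downward; lengths in m; the calibration is good to about 2 mm. A picture is of the moment at which its call begins: read the wrist's pose just before it. There is no depth.
- bot.hand_in(): hands the job in; it is judged then, once.
The state is a dict: "t": time; "q": joint angles; "joint_vel": joint speeds; "joint_torque": joint torques, N m; "eef_pos": TCP position; "tool_rot": TCP orientation; "contact_force": force on the tool from outside, world axes, zero at the start; "torque": the same for the moment, N m; "gripper_width": opening from 0.0 (shut) to 1.0 (fully open); "grasp_force": force on a finger pad.
Only numpy, scipy, OpenCV 4.12 (cv2) and the standard library are available. Lean on these libraries where they do the work, as an engineer would, in place of code of your own. Each camera call takes 0.05 s, during which the arm holds its last target. There are 200 camera calls.

### The job

Move the four vacuum tubes from the wooden storage rack into the wells of the aluminium tester carrier, in reverse order: the tube nearest the rack's red end goes into the well farthest from the carrier's red end, the next tube into the next well along, and so on, until the tube farthest from the rack's red end stands in the well nearest the carrier's red end. Set each tube down gently, upright and fully down in its own well (they are glass: do not drop or knock any over), and let go of them all.

Things in the scene. Friction and masses are not known exactly. Their poses are not given: they have to be found in the camera images.
- rack: storage rack: light wooden board 280 x 80 x 12 mm, fixed to the bench, at any yaw. Origin: centre of its underside, on the bench top; x runs along the row, z up. A raised red strip crosses the board at its +x end (the red end), its centre at x = +131.5 mm, its top 18 mm above the bench. The four coloured seats stand on it in a row at x = -93, -31, +31, +93 mm, y = 0, in any colour order
- carrier: tester carrier, the target: aluminium-grey board 280 x 80 x 12 mm, fixed to the bench, at any yaw. Origin: centre of its underside, on the bench top; x runs along the row, z up. A raised red strip marks its +x end (the red end), like the rack's. Four open black round wells stand in a row on it with their centres at x = -93, -31, +31, +93 mm, y = 0: 50 mm inside diameter, 56 mm outside, inner floor 16 mm and rim 22 mm above the bench
- tube_brown: loose vacuum tube with a brown base and a brown cap on top, 42 to 84 g, 90 mm tall, round: base 35 mm diameter from 0 to 26 mm, clear glass 30 mm diameter from 26 to 78 mm (grip it here, about 60 mm up; 20 to 40 N holds it), cap 19 mm diameter above. Origin: centre of its underside, z along its axis. It starts upright in the brown seat, within about 5 mm of the seat's centre
- tube_blue: loose vacuum tube with a blue base and a blue cap on top, 42 to 84 g, 90 mm tall, round: base 35 mm diameter from 0 to 26 mm, clear glass 30 mm diameter from 26 to 78 mm (grip it here, about 60 mm up; 20 to 40 N holds it), cap 19 mm diameter above. Origin: centre of its underside, z along its axis. It starts upright in the blue seat, within about 5 mm of the seat's centre
- tube_yellow: loose vacuum tube with a yellow base and a yellow cap on top, 42 to 84 g, 90 mm tall, round: base 35 mm diameter from 0 to 26 mm, clear glass 30 mm diameter from 26 to 78 mm (grip it here, about 60 mm up; 20 to 40 N holds it), cap 19 mm diameter above. Origin: centre of its underside, z along its axis. It starts upright in the yellow seat, within about 5 mm of the seat's centre
- tube_green: loose vacuum tube with a green base and a green cap on top, 42 to 84 g, 90 mm tall, round: base 35 mm diameter from 0 to 26 mm, clear glass 30 mm diameter from 26 to 78 mm (grip it here, about 60 mm up; 20 to 40 N holds it), cap 19 mm diameter above. Origin: centre of its underside, z along its axis. It starts upright in the green seat, within about 5 mm of the seat's centre
- seat_brown: brown round dish fixed on the wooden rack, in which the brown tube stands at the start: 56 mm outside and 50 mm inside diameter, 10 mm high, inner floor 4 mm above its underside. Origin: centre of its underside, 12 mm above the bench. It never moves, so it still shows afterwards where the brown tube stood
- seat_blue: blue round dish fixed on the wooden rack, in which the blue tube stands at the start: 56 mm outside and 50 mm inside diameter, 10 mm high, inner floor 4 mm above its underside. Origin: centre of its underside, 12 mm above the bench. It never moves, so it still shows afterwards where the blue tube stood
- seat_yellow: yellow round dish fixed on the wooden rack, in which the yellow tube stands at the start: 56 mm outside and 50 mm inside diameter, 10 mm high, inner floor 4 mm above its underside. Origin: centre of its underside, 12 mm above the bench. It never moves, so it still shows afterwards where the yellow tube stood
- seat_green: green round dish fixed on the wooden rack, in which the green tube stands at the start: 56 mm outside and 50 mm inside diameter, 10 mm high, inner floor 4 mm above its underside. Origin: centre of its underside, 12 mm above the bench. It never moves, so it still shows afterwards where the green tube stood
Things that resemble listed ones, but are neither listed nor needed, are in the scene too. Leave any pink look-alike of the tube_yellow alone.

How it is judged:
At the end, for the whole second after the job is handed in: Every tube is at rest and upright (0.1 rad) on the floor of its well (height 4 mm; 11 mm from the well centre along and across the row), in reverse order: a tube whose seat is at x in the rack's frame stands at -x in the carrier's frame (((x of seat_brown in the frame of rack between -0.108 and -0.078 m and x of tube_brown in the frame of carrier between 0.082 and 0.104 m) or (x of seat_brown in the frame of rack between -0.046 and -0.016 m and x of tube_brown in the frame of carrier between 0.02 and 0.042 m) or (x of seat_brown in the frame of rack between 0.016 and 0.046 m and x of tube_brown in the frame of carrier between -0.042 and -0.02 m) or (x of seat_brown in the frame of rack between 0.078 and 0.108 m and x of tube_brown in the frame of carrier between -0.104 and -0.082 m)) and y of tube_brown in the frame of carrier between -0.011 and 0.011 m and z of tube_brown in the frame of carrier between 0.012 and 0.02 m and angle between each of tube_brown, tube_blue, tube_yellow, tube_green's own z axis and vertical below 0.1 rad and linear speed of each of tube_brown, tube_blue, tube_yellow, tube_green below 0.02 m/s and angular speed of each of tube_brown, tube_blue, tube_yellow, tube_green below 0.3 rad/s and ((x of seat_blue in the frame of rack between -0.108 and -0.078 m and x of tube_blue in the frame of carrier between 0.082 and 0.104 m) or (x of seat_blue in the frame of rack between -0.046 and -0.016 m and x of tube_blue in the frame of carrier between 0.02 and 0.042 m) or (x of seat_blue in the frame of rack between 0.016 and 0.046 m and x of tube_blue in the frame of carrier between -0.042 and -0.02 m) or (x of seat_blue in the frame of rack between 0.078 and 0.108 m and x of tube_blue in the frame of carrier between -0.104 and -0.082 m)) and y of tube_blue in the frame of carrier between -0.011 and 0.011 m and z of tube_blue in the frame of carrier between 0.012 and 0.02 m and ((x of seat_yellow in the frame of rack between -0.108 and -0.078 m and x of tube_yellow in the frame of carrier between 0.082 and 0.104 m) or (x of seat_yellow in the frame of rack between -0.046 and -0.016 m and x of tube_yellow in the frame of carrier between 0.02 and 0.042 m) or (x of seat_yellow in the frame of rack between 0.016 and 0.046 m and x of tube_yellow in the frame of carrier between -0.042 and -0.02 m) or (x of seat_yellow in the frame of rack between 0.078 and 0.108 m and x of tube_yellow in the frame of carrier between -0.104 and -0.082 m)) and y of tube_yellow in the frame of carrier between -0.011 and 0.011 m and z of tube_yellow in the frame of carrier between 0.012 and 0.02 m and ((x of seat_green in the frame of rack between -0.108 and -0.078 m and x of tube_green in the frame of carrier between 0.082 and 0.104 m) or (x of seat_green in the frame of rack between -0.046 and -0.016 m and x of tube_green in the frame of carrier between 0.02 and 0.042 m) or (x of seat_green in the frame of rack between 0.016 and 0.046 m and x of tube_green in the frame of carrier between -0.042 and -0.02 m) or (x of seat_green in the frame of rack between 0.078 and 0.108 m and x of tube_green in the frame of carrier between -0.104 and -0.082 m)) and y of tube_green in the frame of carrier between -0.011 and 0.011 m and z of tube_green in the frame of carrier between 0.012 and 0.02 m); the robot touches nothing.
It fails at once if a tube was knocked over (tilted more than 45 degrees) (angle between any of tube_brown, tube_blue, tube_yellow, tube_green's own z axis and vertical above 0.785 rad).
It fails at once if a tube was dropped or slammed onto the carrier (arriving faster than 0.55 m/s, as after a fall of over 15 mm) ((linear speed of tube_brown above 0.55 m/s and z of tube_brown in the frame of carrier below 0.05 m and x of tube_brown in the frame of carrier between -0.14 and 0.14 m and y of tube_brown in the frame of carrier between -0.05 and 0.05 m) or (linear speed of tube_blue above 0.55 m/s and z of tube_blue in the frame of carrier below 0.05 m and x of tube_blue in the frame of carrier between -0.14 and 0.14 m and y of tube_blue in the frame of carrier between -0.05 and 0.05 m) or (linear speed of tube_yellow above 0.55 m/s and z of tube_yellow in the frame of carrier below 0.05 m and x of tube_yellow in the frame of carrier between -0.14 and 0.14 m and y of tube_yellow in the frame of carrier between -0.05 and 0.05 m) or (linear speed of tube_green above 0.55 m/s and z of tube_green in the frame of carrier below 0.05 m and x of tube_green in the frame of carrier between -0.14 and 0.14 m and y of tube_green in the frame of carrier between -0.05 and 0.05 m)).
It also fails if it takes over 102 s, if anything falls off the work surface, if the arm or the gripper's body presses on something with over 40 N, if the wrist force passes 120 N, or if a joint passes its speed limit or range.

## Working session

There is one attempt and no reset: what is moved stays moved. The work goes in short steps, Python scripts to look and compute and a shell command to move; the robot and the scene stay as the last step left them, time stands still between calls to the robot, and variables do not carry over. Pictures are saved under pics/ and viewed, at most 14 in all, crops included, and the job is handed in when it is done.

```bash
mkdir -p pics; ls; python3 - <<'E'
from station import bot
import cv2
o=bot.get_obs();print(o['t'],o['eef_pos'],o['tool_rot'],o['gripper_width'])
for n in("top","side"):
    r=bot.read_camera(n);cv2.imwrite(f"pics/{n}0.png",r["color"][:,:,::-1]);print(n,r["mtx"].tolist(),r["world_from_camera"].round(4).tolist(),[k for k in r])
E
```

```text
pics
0.0 [ 0.19205599 -0.64650937  0.24431829] [-8.89046048e-04  9.89593577e-01  1.43887864e-01 -2.09191545e-04] 0.9994730168054836
top [[483.92406873049674, 0.0, 318.556043320565], [0.0, 483.92406873049674, 199.80442646870716], [0.0, 0.0, 1.0]] [[0.0171, 0.9792, -0.2022, 0.3143], [-0.9999, 0.0168, -0.0032, 0.0222], [0.0003, 0.2022, 0.9793, 1.134], [0.0, 0.0, 0.0, 1.0]] ['color', 'mtx', 'world_from_camera']
side [[385.4826640392036, 0.0, 315.9833767505733], [0.0, 385.4826640392036, 201.88626670467113], [0.0, 0.0, 1.0]] [[-0.9391, 0.2298, -0.2556, 0.3305], [-0.3435, -0.6023, 0.7206, 0.6364], [0.0116, 0.7645, 0.6446, 0.594], [0.0, 0.0, 0.0, 1.0]] ['color', 'mtx', 'world_from_camera']
```

View pics/top0.png

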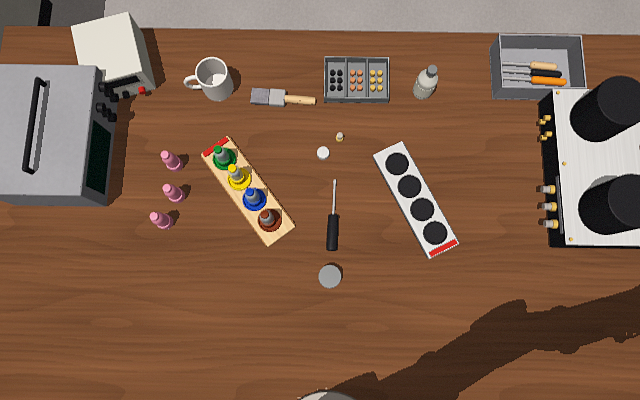

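View pics/side0.png

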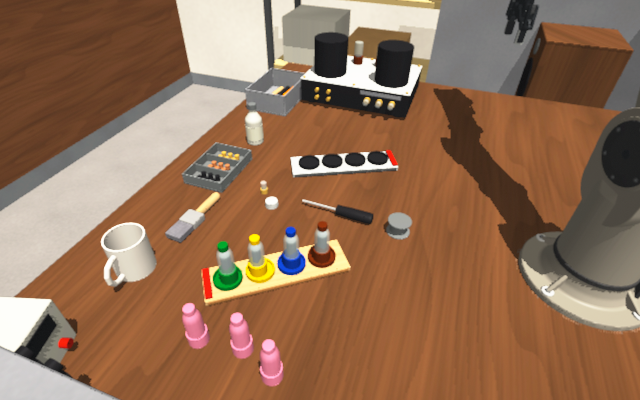

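Rack, top view: the red end is at (215,146). The tubes are green (223,155), yellow (237,175), blue (253,197) and brown (268,217). Carrier: the red end is at (443,248), with wells at (397,163), (409,187), (422,210) and (435,233). Possible mix-ups are the three pink look-alikes at (171,160), (174,191) and (161,219), the small bottle at (339,136) and the grey cylinder at (330,276); I leave all of these alone. So green goes to the well at (397,163), and brown to the one at (435,233).

```bash
python3 - <<'E'
import cv2,numpy as np
im=cv2.imread("pics/top0.png")
a=cv2.resize(im[130:260,195:300],None,fx=4,fy=4,interpolation=2)
b=cv2.resize(im[130:260,365:465],None,fx=4,fy=4,interpolation=2)
cv2.imwrite("pics/crop1.png",np.hstack([a[:, :400],b]))
E
```

```text
(no output)
```

View pics/crop1.png

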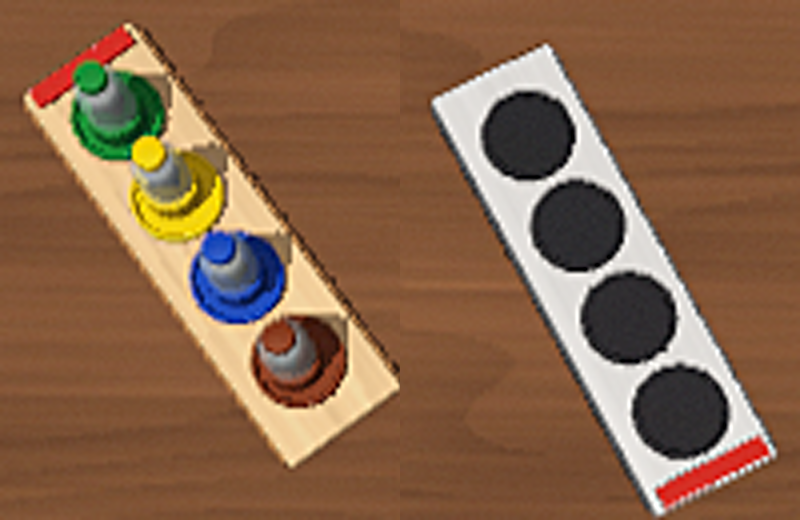

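The crop confirms the choice. Cap tops are at green (90,76), yellow (148,153), blue (220,248) and brown (282,336). Well centres are at (529,136), (578,226), (629,317) and (680,411), with the red strip at the bottom.

```bash
cat > h.py <<'E'
import numpy as np,cv2
from station import bot
from scipy.spatial.transform import Rotation as R
CAM={"top":(np.array([[483.924,0,318.556],[0,483.924,199.804],[0,0,1]]),np.array([[0.0171,0.9792,-0.2022,0.3143],[-0.9999,0.0168,-0.0032,0.0222],[0.0003,0.2022,0.9793,1.134],[0,0,0,1]]))}
def ray(K,T,uv,z):
    d=np.linalg.inv(K)@[uv[0],uv[1],1]; d=T[:3,:3]@(d*[1,-1,-1]); o=T[:3,3]
    return (o+d*(z-o[2])/d[2])[:2]
def pose():
    o=bot.get_obs(); q=o['tool_rot']; return np.array(o['eef_pos']),R.from_quat([q[1],q[2],q[3],q[0]]),o
def wristT(r):
    p,Q,_=pose(); T=np.eye(4);T[:3,:3]=Q.as_matrix();T[:3,3]=p
    return T@np.array(r["hand_eye"])
def go(x,y,z):
    p,Q,o=pose(); m=Q.as_matrix()
    return (m.T@(np.array([x,y,z])-p)).round(4), "yaw of tool y", round(float(np.degrees(np.arctan2(m[1,1],m[0,1]))),1)
E
python3 - <<'E'
from h import *
f=lambda c,ox:((c[0]+.5)/4-.5+ox,(c[1]+.5)/4-.5+130)
K,T=CAM["top"]
S=[-93,-31,31,93]
caps=np.array([ray(K,T,f(c,195),.106) for c in[(90,76),(148,153),(220,248),(282,336)]])
seat=np.array([ray(K,T,f(c,195),.022) for c in[(119,114),(178,194),(238,277),(299,361)]])
well=np.array([ray(K,T,f((c[0]-400,c[1]),365),.022) for c in[(529,136),(578,226),(629,317),(680,411)]])
for n,a in(("seat",seat),("well",well)):
    m=a.mean(0);d=a[3]-a[0];d/=np.linalg.norm(d)
    print(n,a.round(4).tolist(),"fit",[(m+d*s/1000).round(4).tolist() for s in S],np.degrees(np.arctan2(d[1],d[0])))
print("caps",caps.round(4).tolist())
p,Q,o=pose();print(go(*caps[3],.25),Q.as_matrix().round(3).tolist())
E
```

```text
seat [[0.6417, 0.2525], [0.5931, 0.2148], [0.5435, 0.1771], [0.4943, 0.1394]] fit [[0.6419, 0.2526], [0.5927, 0.2148], [0.5435, 0.1771], [0.4944, 0.1394]] -142.50442162969446
well [[0.6351, -0.1593], [0.5805, -0.1874], [0.5264, -0.216], [0.4715, -0.2441]] fit [[0.636, -0.1589], [0.5809, -0.1874], [0.5259, -0.216], [0.4708, -0.2445]] -152.6025674844312
caps [[0.6386, 0.2524], [0.595, 0.2179], [0.5422, 0.1759], [0.4941, 0.1402]]
(array([ 0.5136, -0.6682, -0.0045]), 'yaw of tool y', -73.5) [[0.959, 0.285, -0.001], [0.285, -0.959, 0.002], [-0.0, -0.002, -1.0]]
```

```bash
python3 -m inch '[[0.013,-0.014,0,0],[0.025,-0.029,0,0],[0.025,-0.029,0,0],[0.025,-0.029,0,0],[0.025,-0.029,0,0],[0.025,-0.029,0,0],[0.025,-0.029,0,0],[0.025,-0.029,0,0],[0.025,-0.029,0,0],[0.025,-0.029,0,0],[0.012,-0.014,0,0]]' 0.085 30; python3 -c "
from h import *
print(go(.494,.140,.25))"
```

```text
t: 1.2
eef_pos: [0.3507, -0.2955, 0.2451]
tool_rot: [-0.0, 0.989, 0.146, 0.0]
contact_force: [0.3, -0.1, -0.3]
gripper_width: 0.999
grasp_force: 0.0
(array([ 0.2628, -0.3756, -0.0044]), 'yaw of tool y', -73.2)
```

```bash
python3 -m inch '[[0.012,-0.017,0,0],[0.024,-0.034,0,0],[0.024,-0.034,0,0],[0.024,-0.034,0,0],[0.024,-0.034,0,0],[0.024,-0.034,0,0],[0.024,-0.034,0,0],[0.024,-0.034,0,0],[0.024,-0.034,0,0],[0.024,-0.034,0,0],[0.024,-0.034,0,0],[0.011,-0.018,0,0]]'; python3 -m inch '[[0,0,0,-7],[0,0,0,-7],[0,0,0,-6.7],[0,0,0,0],[0,0,0,0]]'; python3 - <<'E'
from h import *
print(go(.494,.140,.25))
p,Q,o=pose();r=bot.read_camera("wrist");T=wristT(r);print(p,T.round(4).tolist(),r["mtx"].tolist(),[k for k in r])
cv2.imwrite("pics/w1.png",r["color"][:,:,::-1])
E
```

```text
t: 2.4
eef_pos: [0.4952, 0.1394, 0.2452]
tool_rot: [-0.001, 0.989, 0.146, 0.0]
contact_force: [0.1, -0.8, 0.1]
gripper_width: 0.999
grasp_force: 0.0
t: 2.9
eef_pos: [0.4948, 0.1354, 0.2451]
tool_rot: [-0.0, 0.948, 0.318, -0.0]
contact_force: [-1.0, 0.2, -0.1]
gripper_width: 0.994
grasp_force: 0.0
(array([ 0.0022, -0.0042, -0.0049]), 'yaw of tool y', -52.9)
[0.4947638  0.1353581  0.24508363] [[0.6026, 0.7648, 0.2279, 0.5532], [-0.7981, 0.5778, 0.171, 0.1788], [-0.0009, -0.285, 0.9585, 0.374], [0.0, 0.0, 0.0, 1.0]] [[323.0184850644043, 0.0, 309.57107622266494], [0.0, 323.0184850644043, 201.7616994283132], [0.0, 0.0, 1.0]] ['color', 'mtx', 'hand_eye']
```

View pics/w1.png

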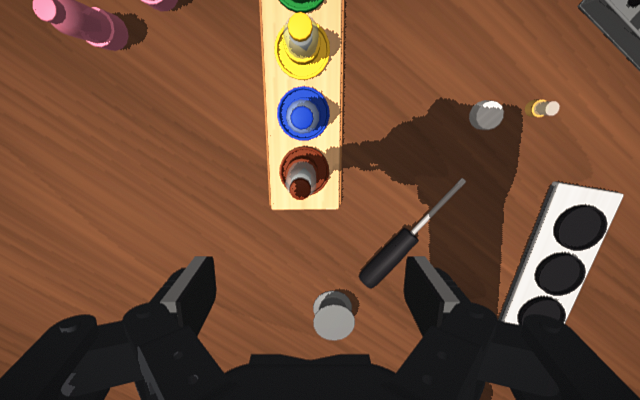

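The wrist view shows the brown cap at (299,188), the blue cap at (303,117) and the yellow cap at (300,26). The gripper is aligned across the row.

```bash
python3 - <<'E'
from h import *
r=bot.read_camera("wrist");T=wristT(r);K=r["mtx"]
for c in[(299,188),(303,117),(300,26)]: print(ray(K,T,c,.106))
for c in[(304,172),(304,113),(303,50),(580,227),(560,273)]: print("rim",ray(K,T,c,.022))
E
```

```text
[0.4938917  0.14560723]
[0.54301832 0.17802615]
[0.59425249 0.21907682]
rim [0.49328265 0.14164115]
rim [0.54370671 0.17936605]
rim [0.59164444 0.21647678]
rim [ 0.6348802  -0.15332469]
rim [ 0.58116049 -0.18131652]
```

```bash
python3 -m inch '[[0.002,-0.003,0.02,0],[0.002,-0.003,0.03,0],[0,0,0.03,0],[0,0,0.015,0],[0,0,0,0],[0,0,0,0],[0,0,0,0]]' ; python3 - <<'E'
from h import *
print(pose()[0],go(.494,.1415,.071))
r=bot.read_camera("wrist");T=wristT(r)
cv2.imwrite("pics/w2.png",r["color"][:,:,::-1])
# expected pixel of TCP line at cap height, and of the grasp axis
P=np.linalg.inv(T)@np.array([[*pose()[0][:2],z,1] for z in(.106,.076)]).T
print([( (r["mtx"]@[p[0],-p[1],-p[2]])/-p[2]).round(1).tolist() for p in P.T])
E
```

```text
t: 3.7
eef_pos: [0.4955, 0.1431, 0.1518]
tool_rot: [0.0, 0.948, 0.319, 0.001]
contact_force: [-0.3, 0.2, 0.7]
gripper_width: 0.995
grasp_force: 0.0
[0.49550546 0.14314619 0.15175514] (array([-0.0024,  0.0003,  0.0808]), 'yaw of tool y', -52.8)
[[308.8, 236.4, 1.0], [308.9, 219.2, 1.0]]
```

View pics/w2.png

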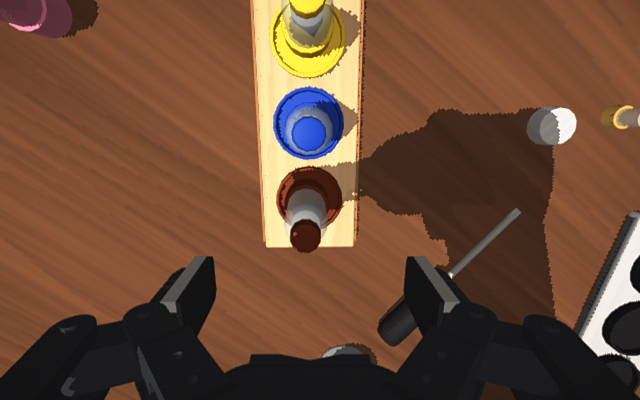

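The brown cap is at (306,235) and the jaw axis projects to (309,236), so it is aligned within about 1 mm. I'll descend and grip.

```bash
python3 -m inch '[[0,-0.001,0.02,0],[0,0,0.03,0],[0,0,0.02,0],[0,0,0.011,0],[0,0,0,0],[0,0,0,0]]' && python3 -m inch '[[0,0,0,0],[0,0,0,0],[0,0,0,0],[0,0,0,0],[0,0,0,0],[0,0,0,0],[0,0,0,0],[0,0,0,0]]' 0.02 30
```

```text
t: 4.35
eef_pos: [0.4946, 0.1439, 0.0703]
tool_rot: [0.0, 0.948, 0.319, 0.001]
contact_force: [-0.2, -0.2, 0.1]
gripper_width: 0.993
grasp_force: 0.0
t: 5.15
eef_pos: [0.494, 0.1436, 0.0695]
tool_rot: [0.0, 0.948, 0.319, 0.0]
contact_force: [-0.9, 0.1, 3.3]
gripper_width: 0.336
grasp_force: 32.2
```

```bash
python3 -m inch '[[0,0,-0.01,0],[0,0,-0.02,0],[0,0,-0.03,0],[0,0,-0.03,0],[0,0,-0.01,0],[0,0,0,0]]' && python3 -m inch '[[-0.01,0.012,0,0],[-0.02,0.024,0,0],[-0.025,0.029,0,0],[-0.025,0.029,0,0],[-0.025,0.029,0,0],[-0.025,0.029,0,0],[-0.025,0.029,0,0],[-0.025,0.029,0,0],[-0.025,0.029,0,0],[-0.024,0.028,0,0],[-0.016,0.018,0,0],[-0.008,0.01,0,0]]' && python3 -m inch '[[0,0,0,5],[0,0,0,5],[0,0,0,0],[0,0,0,0],[0,0,0,0]]';  python3 - <<'E'
from h import *
print(pose()[0],go(.471,-.2445,.071))
r=bot.read_camera("wrist");T=wristT(r);np.save("w3T.npy",T)
cv2.imwrite("pics/w3.png",r["color"][:,:,::-1])
E
```

```text
t: 5.75
eef_pos: [0.4947, 0.1438, 0.1708]
tool_rot: [0.0, 0.948, 0.319, 0.002]
contact_force: [0.5, -0.1, -1.4]
gripper_width: 0.336
grasp_force: 32.0
t: 6.95
eef_pos: [0.4693, -0.2468, 0.1676]
tool_rot: [-0.001, 0.948, 0.318, -0.001]
contact_force: [0.2, 0.1, -0.8]
gripper_width: 0.338
grasp_force: 32.0
t: 7.45
eef_pos: [0.471, -0.2438, 0.1689]
tool_rot: [-0.0, 0.972, 0.237, -0.0]
contact_force: [0.4, 0.5, -0.7]
gripper_width: 0.335
grasp_force: 32.0
[ 0.47096967 -0.24379346  0.16894673] (array([-0.0003,  0.0007,  0.0979]), 'yaw of tool y', -62.6)
```

View pics/w3.png

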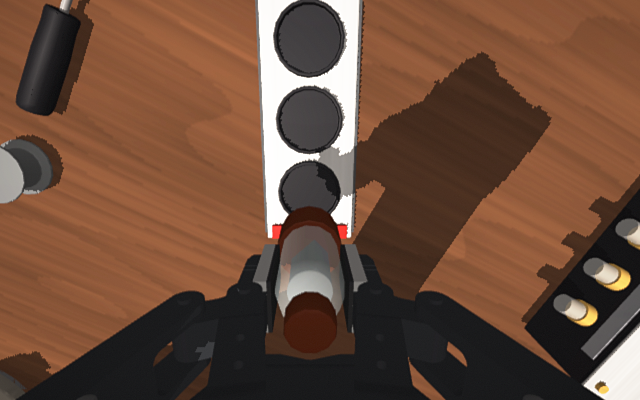

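The held brown tube is above the last well. Rims are at (310,190), (310,120) and (310,38), and the board is aligned with the tool.

```bash
python3 - <<'E'
from h import *
r=bot.read_camera("wrist");T=np.load("w3T.npy");K=r["mtx"]
for c in[(310,190),(310,120),(310,38)]:
    w=ray(K,T,c,.022);print("rim",w,go(*w,.071)[0])
for c in[(310,215)]: print("held base centre est", ray(K,T,c,pose()[0][2]-.054+.02))
E
```

```text
rim [ 0.47274859 -0.24365653] [0.0018 0.0004 0.0982]
rim [ 0.52592327 -0.21613143] [0.0616 0.0004 0.0982]
rim [ 0.580641  -0.1878076] [0.1233 0.0004 0.0982]
held base centre est [ 0.48649077 -0.23653647]
```

```bash
python3 -m inch '[[0.0,0.0005,0.015,0],[0,0,0.025,0],[0,0,0.025,0],[0,0,0.015,0],[0,0,0.008,0],[0,0,0.004,0],[0,0,0.002,0],[0,0,0.002,0],[0,0,0,0],[0,0,0,0]]'; python3 -c "
from h import *
print(go(.471,-.244,.0695))
r=bot.read_camera('side');cv2.imwrite('pics/s4.png',cv2.resize(r['color'][110:210,260:440,::-1],None,fx=4,fy=4))"
```

```text
t: 8.55
eef_pos: [0.4716, -0.245, 0.0738]
tool_rot: [0.0, 0.972, 0.235, 0.0]
contact_force: [0.2, -0.4, -0.1]
gripper_width: 0.335
grasp_force: 32.0
(array([-0.    , -0.0012,  0.0043]), 'yaw of tool y', -62.8)
```

View pics/s4.png

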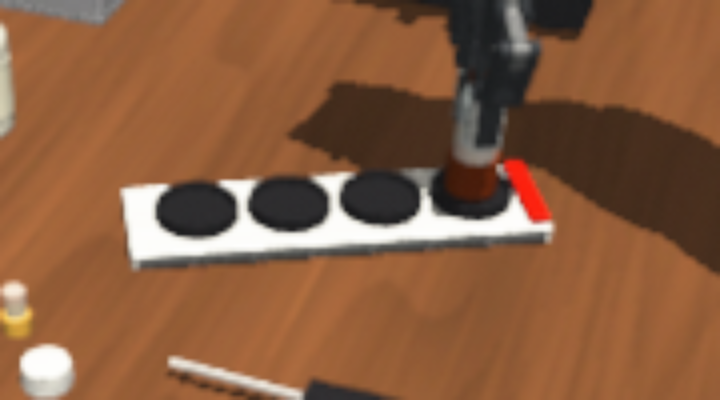

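The brown base is centred in the well at (470,195) in the crop, still slightly raised. I'll lower it the last 4 mm.

```bash
python3 -m inch '[[0,-0.001,0.002,0],[0,0,0.001,0],[0,0,0.001,0],[0,0,0,0],[0,0,0,0]]'
```

```text
t: 9.1
eef_pos: [0.4708, -0.2439, 0.0695]
tool_rot: [0.0, 0.972, 0.236, -0.0]
contact_force: [-1.8, 0.7, 4.2]
gripper_width: 0.332
grasp_force: 32.4
```

```bash
python3 -m inch '[[0,0,0,0],[0,0,0,0],[0,0,0,0],[0,0,0,0],[0,0,0,0],[0,0,0,0]]' 0.085 && python3 -m inch '[[0,0,-0.01,0],[0,0,-0.03,0],[0,0,-0.04,0],[0,0,-0.02,0]]' && python3 -m inch '[[0.011,-0.015,0,0],[0.024,-0.032,0,0],[0.026,-0.034,0,0],[0.026,-0.034,0,0],[0.026,-0.034,0,0],[0.026,-0.034,0,0],[0.026,-0.034,0,0],[0.026,-0.034,0,0],[0.026,-0.034,0,0],[0.022,-0.029,0,0],[0.012,-0.018,0,0],[0.006,-0.008,0,0]]' && python3 -m inch '[[0,0,0,-5],[0,0,0,-5],[0,0,0,0],[0,0,0,0]]';  python3 - <<'E'
from h import *
print(pose()[0],go(.5428,.178,.071))
r=bot.read_camera("wrist");T=wristT(r);np.save("w5T.npy",T)
P=np.linalg.inv(T)@np.array([[*pose()[0][:2],z,1] for z in(.106,.076)]).T
print([( (r["mtx"]@[p[0],-p[1],-p[2]])/-p[2]).round(1).tolist() for p in P.T])
cv2.imwrite("pics/w5.png",r["color"][:,:,::-1])
E
```

```text
t: 9.7
eef_pos: [0.4708, -0.244, 0.0693]
tool_rot: [0.0, 0.972, 0.236, 0.0]
contact_force: [0.5, 0.1, -0.2]
gripper_width: 0.993
grasp_force: 0.0
t: 10.1
eef_pos: [0.4722, -0.2443, 0.173]
tool_rot: [0.001, 0.972, 0.236, 0.002]
contact_force: [0.0, 0.2, 1.0]
gripper_width: 0.994
grasp_force: 0.0
t: 11.3
eef_pos: [0.5434, 0.179, 0.1701]
tool_rot: [-0.001, 0.971, 0.237, 0.001]
contact_force: [-0.4, 0.8, 0.1]
gripper_width: 0.993
grasp_force: 0.0
t: 11.7
eef_pos: [0.5438, 0.1749, 0.1695]
tool_rot: [0.0, 0.948, 0.318, -0.0]
contact_force: [-0.4, 0.2, -0.1]
gripper_width: 0.997
grasp_force: 0.0
[0.54375685 0.17487062 0.16948993] (array([ 0.0011, -0.0031,  0.0985]), 'yaw of tool y', -53.0)
[[309.0, 225.4, 1.0], [309.0, 210.7, 1.0]]
```

View pics/w5.png

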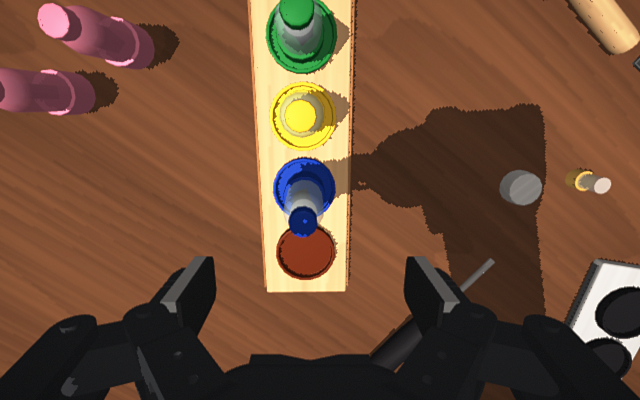

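The blue cap is at (303,221) and the jaw axis at (309,225), so I correct by about +2 mm in x and -3 mm in y.

```bash
python3 -m inch '[[0.002,-0.003,0.015,0],[0,0,0.025,0],[0,0,0.03,0],[0,0,0.02,0],[0,0,0.009,0],[0,0,0,0],[0,0,0,0]]' && python3 -m inch '[[0,0,0,0],[0,0,0,0],[0,0,0,0],[0,0,0,0],[0,0,0,0],[0,0,0,0],[0,0,0,0],[0,0,0,0]]' 0.02 30 && python3 -m inch '[[0,0,-0.01,0],[0,0,-0.02,0],[0,0,-0.03,0],[0,0,-0.03,0],[0,0,-0.03,0],[0,0,0,0],[0,0,0,0]]'; python3 -c "
from h import *
print(go(.526,-.216,.071))"
```

```text
t: 12.45
eef_pos: [0.5437, 0.1799, 0.0707]
tool_rot: [-0.0, 0.948, 0.319, 0.0]
contact_force: [0.3, -0.5, 0.1]
gripper_width: 0.996
grasp_force: 0.0
t: 13.25
eef_pos: [0.5437, 0.1796, 0.0707]
tool_rot: [0.0, 0.948, 0.319, 0.0]
contact_force: [-1.0, -0.2, 6.1]
gripper_width: 0.339
grasp_force: 30.9
t: 13.95
eef_pos: [0.5434, 0.1795, 0.1909]
tool_rot: [0.0, 0.948, 0.319, 0.001]
contact_force: [-0.8, -0.9, -1.2]
gripper_width: 0.341
grasp_force: 30.6
(array([-0.2533,  0.3042,  0.1198]), 'yaw of tool y', -52.8)
```

```bash
python3 -m inch '[[-0.01,0.012,0,0],[-0.02,0.024,0,0],[-0.025,0.03,0,0],[-0.025,0.03,0,0],[-0.025,0.03,0,0],[-0.025,0.03,0,0],[-0.025,0.03,0,0],[-0.025,0.03,0,0],[-0.025,0.03,0,0],[-0.024,0.029,0,0],[-0.016,0.019,0,0],[-0.008,0.01,0,0]]' && python3 -m inch '[[0,0,0,5],[0,0,0,5],[0,0,0,0],[0,0,0,0],[0,0,0,0]]';  python3 - <<'E'
from h import *
print(pose()[0],go(.526,-.216,.071))
r=bot.read_camera("wrist");T=wristT(r)
cv2.imwrite("pics/w6.png",r["color"][:,:,::-1])
E
```

```text
t: 15.15
eef_pos: [0.5236, -0.2195, 0.1887]
tool_rot: [-0.0, 0.948, 0.317, -0.002]
contact_force: [0.3, 0.4, -0.8]
gripper_width: 0.338
grasp_force: 30.6
t: 15.65
eef_pos: [0.5258, -0.2151, 0.19]
tool_rot: [-0.0, 0.972, 0.237, -0.0]
contact_force: [0.8, -0.9, -1.0]
gripper_width: 0.339
grasp_force: 30.6
[ 0.52575681 -0.21512728  0.19000186] (array([-1.00e-04,  1.00e-03,  1.19e-01]), 'yaw of tool y', -62.6)
```

View pics/w6.png

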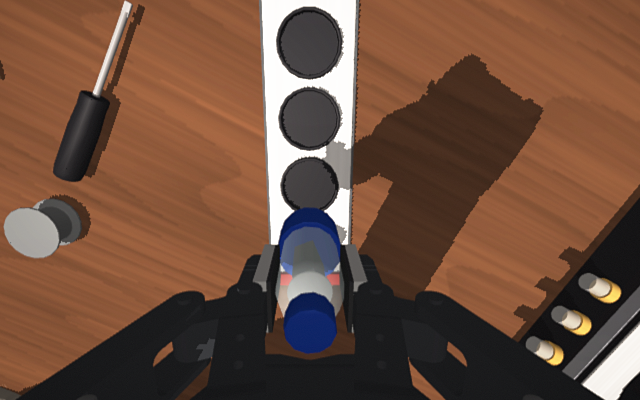

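The blue tube is aligned over the row, with rims at (310,185), (310,118) and (309,42). Lowering it.

```bash
python3 -m inch '[[0.0,0.001,0.015,0],[0,0,0.03,0],[0,0,0.03,0],[0,0,0.02,0],[0,0,0.011,0],[0,0,0.005,0],[0,0,0.003,0],[0,0,0.002,0],[0,0,0,0],[0,0,0,0]]'; python3 -m inch '[[0,0,0.002,0],[0,0,0.001,0],[0,0,0.001,0],[0,0,0,0],[0,0,0,0]]'; python3 -c "
from h import *
print(go(.526,-.216,.0705))"
```

```text
t: 16.7
eef_pos: [0.5269, -0.2167, 0.075]
tool_rot: [0.0, 0.972, 0.235, 0.001]
contact_force: [-0.2, 0.7, -0.7]
gripper_width: 0.34
grasp_force: 30.6
t: 17.2
eef_pos: [0.5266, -0.2165, 0.0708]
tool_rot: [0.0, 0.972, 0.236, 0.0]
contact_force: [-1.5, 1.0, 5.3]
gripper_width: 0.339
grasp_force: 31.1
(array([-0.0003, -0.0007,  0.0003]), 'yaw of tool y', -62.8)
```

```bash
python3 -m inch '[[0,0,0,0],[0,0,0,0],[0,0,0,0],[0,0,0,0],[0,0,0,0],[0,0,0,0]]' 0.085 && python3 -m inch '[[0,0,-0.01,0],[0,0,-0.03,0],[0,0,-0.04,0],[0,0,-0.02,0]]' && python3 -m inch '[[0.011,-0.016,0,0],[0.024,-0.033,0,0],[0.026,-0.036,0,0],[0.026,-0.036,0,0],[0.026,-0.036,0,0],[0.026,-0.036,0,0],[0.026,-0.036,0,0],[0.026,-0.036,0,0],[0.026,-0.036,0,0],[0.022,-0.030,0,0],[0.013,-0.018,0,0],[0.008,-0.010,0,0]]' && python3 -m inch '[[0,0,0,-5],[0,0,0,-5],[0,0,0,0],[0,0,0,0]]';  python3 - <<'E'
from h import *
print(pose()[0],go(.5947,.2185,.071))
r=bot.read_camera("wrist");T=wristT(r)
P=np.linalg.inv(T)@np.array([[*pose()[0][:2],z,1] for z in(.106,.076)]).T
print([( (r["mtx"]@[p[0],-p[1],-p[2]])/-p[2]).round(1).tolist() for p in P.T])
cv2.imwrite("pics/w7.png",r["color"][:,:,::-1])
E
```

```text
t: 17.8
eef_pos: [0.5264, -0.2164, 0.0702]
tool_rot: [-0.0, 0.972, 0.236, -0.0]
contact_force: [-0.0, 0.2, 0.5]
gripper_width: 0.994
grasp_force: 0.0
t: 18.2
eef_pos: [0.5279, -0.2166, 0.1741]
tool_rot: [0.001, 0.972, 0.236, 0.002]
contact_force: [0.2, -0.1, -0.3]
gripper_width: 0.995
grasp_force: 0.0
t: 19.4
eef_pos: [0.5929, 0.2248, 0.1711]
tool_rot: [-0.001, 0.971, 0.237, 0.0]
contact_force: [-0.2, 0.6, -1.5]
gripper_width: 0.996
grasp_force: 0.0
t: 19.8
eef_pos: [0.5935, 0.2207, 0.1705]
tool_rot: [0.0, 0.948, 0.318, -0.0]
contact_force: [0.5, 0.6, 0.1]
gripper_width: 0.998
grasp_force: 0.0
[0.59348481 0.22067767 0.17051599] (array([-0.0003,  0.0024,  0.0995]), 'yaw of tool y', -53.0)
[[309.0, 224.8, 1.0], [309.1, 210.3, 1.0]]
```

View pics/w7.png

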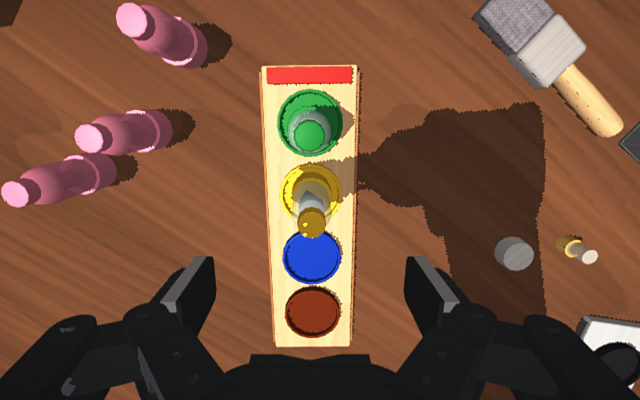

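The yellow cap is at (312,223) and the jaw axis at (309,225), so I correct by about +1 mm in x and +2 mm in y.

```bash
python3 -m inch '[[0.001,0.002,0.015,0],[0,0,0.025,0],[0,0,0.03,0],[0,0,0.02,0],[0,0,0.01,0],[0,0,0,0],[0,0,0,0]]' && python3 -m inch '[[0,0,0,0],[0,0,0,0],[0,0,0,0],[0,0,0,0],[0,0,0,0],[0,0,0,0],[0,0,0,0],[0,0,0,0]]' 0.02 30 && python3 -m inch '[[0,0,-0.01,0],[0,0,-0.02,0],[0,0,-0.03,0],[0,0,-0.03,0],[0,0,-0.03,0],[0,0,0,0],[0,0,0,0]]'; python3 -c "
from h import *
print(go(.581,-.1874,.071))"
```

```text
t: 20.55
eef_pos: [0.5956, 0.221, 0.0707]
tool_rot: [-0.0, 0.948, 0.319, 0.0]
contact_force: [0.3, 0.2, 0.3]
gripper_width: 0.995
grasp_force: 0.0
t: 21.35
eef_pos: [0.5956, 0.2209, 0.0709]
tool_rot: [0.0, 0.948, 0.319, 0.0]
contact_force: [-1.8, -1.0, 5.7]
gripper_width: 0.339
grasp_force: 29.7
t: 22.05
eef_pos: [0.5953, 0.2207, 0.1909]
tool_rot: [0.0, 0.948, 0.319, 0.001]
contact_force: [0.4, -0.4, -1.1]
gripper_width: 0.341
grasp_force: 29.7
(array([-0.2585,  0.3162,  0.1198]), 'yaw of tool y', -52.8)
```

```bash
python3 -m inch '[[-0.01,0.012,0,0],[-0.02,0.024,0,0],[-0.0255,0.031,0,0],[-0.0255,0.031,0,0],[-0.0255,0.031,0,0],[-0.0255,0.031,0,0],[-0.0255,0.031,0,0],[-0.0255,0.031,0,0],[-0.0255,0.031,0,0],[-0.025,0.03,0,0],[-0.017,0.02,0,0],[-0.008,0.013,0,0]]' && python3 -m inch '[[0,0,0,5],[0,0,0,5],[0,0,0,0],[0,0,0,0],[0,0,0,0]]';  python3 - <<'E'
from h import *
print(pose()[0],go(.581,-.1874,.071))
r=bot.read_camera("wrist");T=wristT(r)
cv2.imwrite("pics/w8.png",r["color"][:,:,::-1])
for x,y in((.636,-.1589),(.581,-.1874)):
    p=np.linalg.inv(T)@[x,y,.022,1];print("predicted rim",((r["mtx"]@[p[0],-p[1],-p[2]])/-p[2]).round(1))
E
```

```text
t: 23.25
eef_pos: [0.5783, -0.1917, 0.1886]
tool_rot: [-0.0, 0.948, 0.317, -0.002]
contact_force: [0.5, -0.1, -0.7]
gripper_width: 0.339
grasp_force: 29.7
t: 23.75
eef_pos: [0.5806, -0.1868, 0.19]
tool_rot: [-0.0, 0.972, 0.237, -0.0]
contact_force: [0.5, -0.7, -0.3]
gripper_width: 0.333
grasp_force: 29.7
[ 0.58055936 -0.18681117  0.18997773] (array([0.0002, 0.0008, 0.119 ]), 'yaw of tool y', -62.6)
predicted rim [310.  118.4   1. ]
predicted rim [310. 186.   1.]
```

View pics/w8.png

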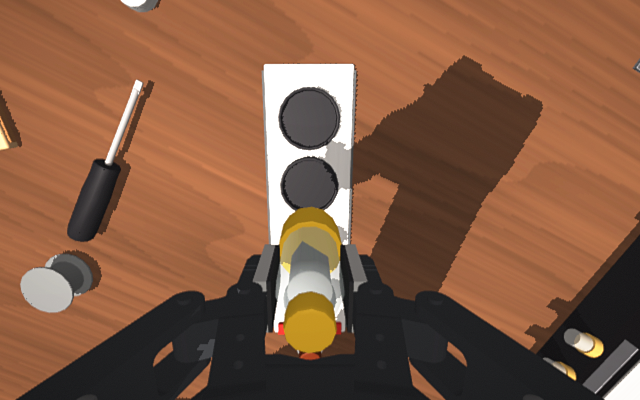

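The wells at (310,118) and (310,185) match the predicted positions. I'll lower yellow, release it and go on to green.

```bash
python3 -m inch '[[0.0,0.0005,0.015,0],[0,0,0.03,0],[0,0,0.03,0],[0,0,0.02,0],[0,0,0.011,0],[0,0,0.005,0],[0,0,0.003,0],[0,0,0.002,0],[0,0,0,0],[0,0,0,0]]'; python3 -m inch '[[0,0,0.002,0],[0,0,0.001,0],[0,0,0.001,0],[0,0,0,0],[0,0,0,0]]'; python3 -c "
from h import *
print(go(.581,-.1874,.0705))"
```

```text
t: 24.8
eef_pos: [0.5814, -0.1878, 0.0751]
tool_rot: [0.0, 0.972, 0.236, 0.001]
contact_force: [0.6, 0.3, -0.7]
gripper_width: 0.341
grasp_force: 29.7
t: 25.3
eef_pos: [0.5811, -0.1877, 0.0709]
tool_rot: [0.0, 0.972, 0.236, 0.0]
contact_force: [-0.7, 0.8, 5.1]
gripper_width: 0.336
grasp_force: 30.2
(array([ 0.0001, -0.0003,  0.0004]), 'yaw of tool y', -62.8)
```

```bash
python3 -m inch '[[0,0,0,0],[0,0,0,0],[0,0,0,0],[0,0,0,0],[0,0,0,0],[0,0,0,0]]' 0.085 && python3 -m inch '[[0,0,-0.01,0],[0,0,-0.03,0],[0,0,-0.04,0],[0,0,-0.02,0]]' && python3 -m inch '[[0.011,-0.016,0,0],[0.024,-0.034,0,0],[0.0255,-0.037,0,0],[0.0255,-0.037,0,0],[0.0255,-0.037,0,0],[0.0255,-0.037,0,0],[0.0255,-0.037,0,0],[0.0255,-0.037,0,0],[0.0255,-0.037,0,0],[0.021,-0.031,0,0],[0.012,-0.019,0,0],[0.0075,-0.008,0,0]]' && python3 -m inch '[[0,0,0,-5],[0,0,0,-5],[0,0,0,0],[0,0,0,0]]';  python3 - <<'E'
from h import *
print(pose()[0],go(.639,.2535,.071))
r=bot.read_camera("wrist");T=wristT(r)
P=np.linalg.inv(T)@np.array([[*pose()[0][:2],z,1] for z in(.106,.076)]).T
print([( (r["mtx"]@[p[0],-p[1],-p[2]])/-p[2]).round(1).tolist() for p in P.T])
cv2.imwrite("pics/w9.png",r["color"][:,:,::-1])
E
```

```text
t: 25.9
eef_pos: [0.5809, -0.1877, 0.0702]
tool_rot: [-0.0, 0.972, 0.236, -0.0]
contact_force: [0.0, -0.5, -0.4]
gripper_width: 0.996
grasp_force: 0.0
t: 26.3
eef_pos: [0.5825, -0.1877, 0.1743]
tool_rot: [0.001, 0.972, 0.236, 0.002]
contact_force: [0.1, 0.6, -0.2]
gripper_width: 0.995
grasp_force: 0.0
t: 27.5
eef_pos: [0.6379, 0.2586, 0.1711]
tool_rot: [-0.001, 0.971, 0.237, 0.0]
contact_force: [0.7, -1.2, 0.2]
gripper_width: 0.991
grasp_force: 0.0
t: 27.9
eef_pos: [0.6392, 0.2536, 0.1705]
tool_rot: [0.0, 0.948, 0.318, 0.0]
contact_force: [-0.5, 0.2, -0.8]
gripper_width: 0.991
grasp_force: 0.0
[0.63915292 0.25361243 0.17053781] (array([-0.0002, -0.0001,  0.0995]), 'yaw of tool y', -53.0)
[[308.9, 224.9, 1.0], [309.0, 210.3, 1.0]]
```

View pics/w9.png

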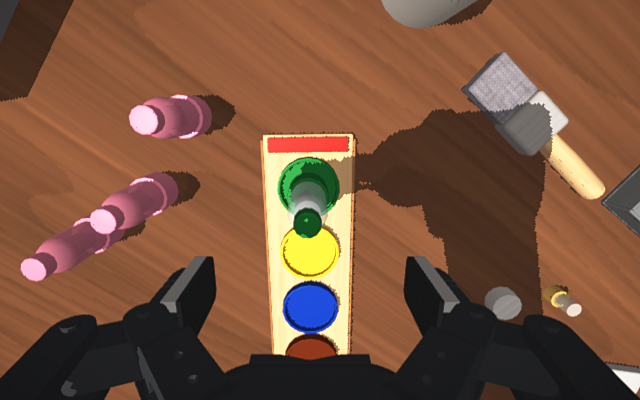

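The green cap is at (307,222) and the jaw axis at (309,225), which needs only a small correction. The pinks are well clear of the left finger.

```bash
python3 -m inch '[[0.001,-0.001,0.015,0],[0,0,0.025,0],[0,0,0.03,0],[0,0,0.02,0],[0,0,0.01,0],[0,0,0,0],[0,0,0,0]]' && python3 -m inch '[[0,0,0,0],[0,0,0,0],[0,0,0,0],[0,0,0,0],[0,0,0,0],[0,0,0,0],[0,0,0,0],[0,0,0,0]]' 0.02 30 && python3 -m inch '[[0,0,-0.01,0],[0,0,-0.02,0],[0,0,-0.03,0],[0,0,-0.03,0],[0,0,-0.03,0],[0,0,0,0],[0,0,0,0]]'; python3 -c "
from h import *
print(go(.636,-.159,.071))"
```

```text
t: 28.65
eef_pos: [0.6393, 0.2567, 0.0708]
tool_rot: [-0.0, 0.948, 0.319, 0.0]
contact_force: [-0.4, -0.6, 0.5]
gripper_width: 0.993
grasp_force: 0.0
t: 29.45
eef_pos: [0.6393, 0.2564, 0.0708]
tool_rot: [0.0, 0.948, 0.319, 0.0]
contact_force: [-0.7, -1.1, 5.2]
gripper_width: 0.341
grasp_force: 29.7
t: 30.15
eef_pos: [0.639, 0.2563, 0.1908]
tool_rot: [0.0, 0.948, 0.319, 0.0]
contact_force: [-0.9, 0.6, -1.1]
gripper_width: 0.341
grasp_force: 29.7
(array([-0.2538,  0.3287,  0.1198]), 'yaw of tool y', -52.8)
```

```bash
python3 -m inch '[[-0.01,0.013,0,0],[-0.02,0.025,0,0],[-0.025,0.032,0,0],[-0.025,0.032,0,0],[-0.025,0.032,0,0],[-0.025,0.032,0,0],[-0.025,0.032,0,0],[-0.025,0.032,0,0],[-0.025,0.032,0,0],[-0.0245,0.031,0,0],[-0.016,0.022,0,0],[-0.008,0.0135,0,0]]' && python3 -m inch '[[0,0,0,5],[0,0,0,5],[0,0,0,0],[0,0,0,0],[0,0,0,0]]';  python3 - <<'E'
from h import *
print(pose()[0],go(.636,-.159,.071))
r=bot.read_camera("wrist");T=wristT(r)
cv2.imwrite("pics/w10.png",r["color"][:,:,::-1])
p=np.linalg.inv(T)@[.636,-.1589,.022,1];print("predicted rim",((r["mtx"]@[p[0],-p[1],-p[2]])/-p[2]).round(1))
E
```

```text
t: 31.35
eef_pos: [0.6338, -0.1637, 0.1885]
tool_rot: [0.0, 0.948, 0.317, -0.002]
contact_force: [-0.1, -0.4, -1.0]
gripper_width: 0.342
grasp_force: 29.7
t: 31.85
eef_pos: [0.6358, -0.1582, 0.19]
tool_rot: [-0.0, 0.972, 0.237, -0.0]
contact_force: [1.3, -0.2, -0.2]
gripper_width: 0.331
grasp_force: 29.7
[ 0.63576621 -0.15821576  0.18996734] (array([-1.00e-04,  9.00e-04,  1.19e-01]), 'yaw of tool y', -62.6)
predicted rim [310.1 186.3   1. ]
```

View pics/w10.png

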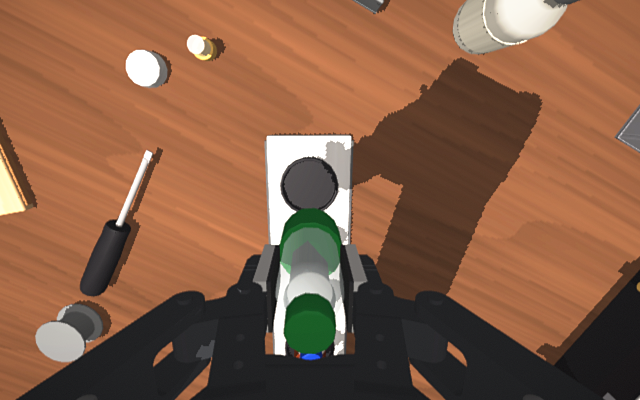

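The last well is at (310,185), as predicted. I'll lower green.

```bash
python3 -m inch '[[0.0,0.0005,0.015,0],[0,0,0.03,0],[0,0,0.03,0],[0,0,0.02,0],[0,0,0.011,0],[0,0,0.005,0],[0,0,0.003,0],[0,0,0.002,0],[0,0,0,0],[0,0,0,0]]'; python3 -m inch '[[0,0,0.002,0],[0,0,0.001,0],[0,0,0.001,0],[0,0,0,0],[0,0,0,0]]'
```

```text
t: 32.9
eef_pos: [0.6367, -0.1592, 0.0751]
tool_rot: [0.0, 0.972, 0.235, 0.001]
contact_force: [-1.1, 0.0, -1.0]
gripper_width: 0.339
grasp_force: 29.7
t: 33.4
eef_pos: [0.6363, -0.1592, 0.0708]
tool_rot: [0.0, 0.972, 0.236, 0.0]
contact_force: [-1.7, 0.8, 5.5]
gripper_width: 0.334
grasp_force: 30.0
```

```bash
python3 -m inch '[[0,0,0,0],[0,0,0,0],[0,0,0,0],[0,0,0,0],[0,0,0,0],[0,0,0,0]]' 0.085 && python3 -m inch '[[0,0,-0.01,0],[0,0,-0.03,0],[0,0,-0.04,0],[0,0,-0.04,0],[0,0,-0.02,0]]' && python3 -m inch '[[0.01,-0.015,0,0],[0.02,-0.03,0,0],[0.02,-0.03,0,0],[0.02,-0.03,0,0],[0.02,-0.03,0,0],[0.01,-0.015,0,0],[0,0,0,0],[0,0,0,0]]';  python3 - <<'E'
from h import *
a=bot.read_camera("top")["color"][130:265,355:475,::-1];b=bot.read_camera("side")["color"][100:235,270:430,::-1]
cv2.imwrite("pics/end.png",np.hstack([cv2.resize(a,None,fx=2.8,fy=2.8),cv2.resize(b,None,fx=2.8,fy=2.8)]))
E
```

```text
t: 34.0
eef_pos: [0.6362, -0.1591, 0.0702]
tool_rot: [-0.0, 0.972, 0.236, -0.0]
contact_force: [-0.5, -1.0, -0.0]
gripper_width: 0.996
grasp_force: 0.0
t: 34.5
eef_pos: [0.6379, -0.159, 0.2153]
tool_rot: [0.001, 0.972, 0.236, 0.003]
contact_force: [0.1, -0.2, 0.3]
gripper_width: 0.998
grasp_force: 0.0
t: 35.3
eef_pos: [0.6562, 0.019, 0.2098]
tool_rot: [0.0, 0.972, 0.235, -0.001]
contact_force: [0.0, -0.7, -1.0]
gripper_width: 0.997
grasp_force: 0.0
```

View pics/end.png

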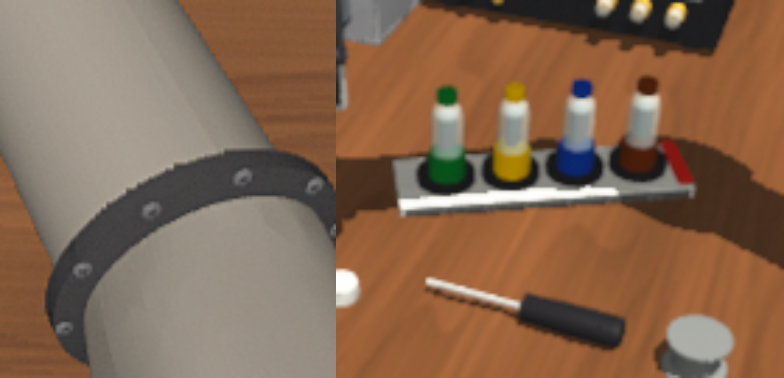

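The side view shows all four tubes upright and centred in their wells: green (446,170), yellow (512,165), blue (577,160) and brown (640,155), with brown next to the red strip. The top view is blocked by the arm. The gripper is clear, so I'm handing in.

```bash
python3 -c "
from station import bot
print(bot.hand_in())"
```

```text
the job is handed in; nothing more can be done
None
```

I moved all four tubes into the carrier in reverse order and handed the job in at about 35 s; the last side view shows them upright in their wells and released, but the hand-in returned no verdict.

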